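Tip two sealed crates to find the release stamp and dispatch the stamped one

ROBOT

A 6-joint arm with a two-finger parallel gripper is mounted at the origin on a cart in front of the work surface, level with it; the furniture and walls round the work are solid. World frame = base frame: x ahead of the robot, y to its left, z up, the work surface at z = 0. Lengths are in m, angles in rad, forces in N, time in s.
With the tool pointing down it reaches from about 0.25 to 0.725 m from the base axis. Payload 4 kg.
Tool frame: the origin (TCP) lies midway between the tips of the shut fingers; the grasp point (between the pads) lies bot.tcp_to_grasp behind it (bot.tcp_to_grasp is the distance from the TCP to the grasp point, in m); z points along the fingers, y is the line along which they close (so a half turn about z gives the same grasp; the last joint's range is limited). The gripper opens to 85 mm and grips with 20 to 120 N. Pads are 22 mm wide; open, the fingers measure 114 mm over their backs; the gripper's body (76 mm by 85 mm) begins 54 mm behind the grasp point. The pads swing forward as they close: fully open they stand 13 mm farther back than shut.
Start: joints at [-1.127, 0.241, 0.005, 1.335, 0, 1.571], TCP at [0.215, -0.452, 0.202] pointing down, gripper open.
Joint ranges: [-2.72, 2.72], [-1.05, 1.87], [-1.09, 1.28], [-1.99, 2.15], [-1.42, 1.44], [-3.14, 3.14]. Speed limits (rad/s): [2.79, 2.79, 3.14, 3.14, 3.14, 3.14].

INTERFACE

Orientations are given as a unit quaternion [x, y, z, w].
In Python, from workcell import readout, camera, bot gives the robot as it stands. The module is installed in compiled form; this text tells all that it offers.
- The arm moves only by the tool jog_arm, never from a script. Its argument "motion" is a list of rows, each an object of numbers: "x", "y", "z": the shift along the tool's x, y, z in mm; "spin": the turn about the tool's z in degrees; "fingers": the closure, from -1 (fully open) to 1 (shut). A call has 1 to 8 rows; each row is the pose to reach, as a shift and turn from the pose commanded when the call began, along the tool's axes at that moment; what a row does not reach only later rows make up. A row lasts 1/8 s, in which the tool goes at most 62.5 mm and 10.7 degrees, less where a joint would pass 70% of its speed; a pose out of reach is approached as far as the arm can. A call with a gripper value outside its range is refused whole. The fingers move at their own pace and stop on an object; the grip force is fixed at half the most. Time passes only in rows, so rows that repeat a pose let the fingers close. It gives the time, the measured TCP pose, the force, the opening and the grip force at its end, in the units of the state.
- readout.get_obs(): the state, without advancing time (a new reading comes with each control period).
- camera(name): name is "side" or "top" or "wrist"; returns a dict with "pixels" (480x640x3 uint8, red, green, blue), "K" (3x3 intrinsics, pixels), "dist" ([k1, k2, p1, p2, k3] as OpenCV has them; the pictures are not rectified), "rvec" (rotation vector, rad) and "tvec" (3), from world to camera coordinates, as OpenCV has them. Camera axes: x right, y down, z forward; pixel columns grow to the right and rows downward; lengths in m; the calibration is good to about 2 mm. A picture is of the moment at which its call begins. There is no depth.
- bot.job_done(): hands the job in; it is judged then, once.
The state is a dict: "clock": time; "joint_pos": joint angles; "joint_vel": joint speeds; "tau": joint torques, N m; "eef_pos": TCP position; "tool_rot": TCP orientation; "ft_force": force on the tool from outside, world axes, zero at the start; "ft_torque": the same for the moment, N m; "grip_width": finger opening in m; "grasp_force": force on a finger pad.
Only numpy, scipy, OpenCV 4.12 (cv2) and the standard library are available. Lean on these libraries where they do the work, as an engineer would, in place of code of your own. Each camera call takes 0.05 s, during which the arm holds its last target. There are 200 camera calls.

TASK

The two grey crates with blue lids look alike, but one carries a green round release stamp under its base. Using only the outside of the fingers, tip both crates over away from you, each onto its back wall where it stands, so that both bases face you; then push the stamped one ahead, still lying on its back, until its lid rests flush and square against the aluminium dispatch rail, and leave the other crate lying where it was tipped. Never grasp or lift a crate, and do not disturb the other things on the worktop.

Things in the scene. Friction and masses are not known exactly. Their poses are not given: they have to be found in the camera images.
- crate_stamped: grey crate, blue lid; 44 mm green stamp with white tick at its base centre, hidden while upright. Box 66 mm deep (x), 110 broad (y), 78 high (z, base to lid), flat faces, 0.35 kg, mass centre 30 mm up: topples by itself past 47 deg. Origin: base centre; x runs from front wall (white card) to back wall. Starts upright, front to the robot, yaw up to 0.3. Friction on the top 0.68-0.96: a push near the top tips it, a low push slides it.
- crate_plain: the crate without a stamp; otherwise the same grey crate with blue lid, same size, mass, axes and behaviour as crate_stamped. Which of the two stands on the left varies
- crate_stamped_lid (a point): centre of the outer face of the stamped crate's lid, 78 mm along its z from its origin
- crate_plain_lid (a point): centre of the outer face of the plain crate's lid, 78 mm along its z from its origin
- crate_stamped_front (a point): centre of the stamped crate's front wall, 33 mm along its -x and 39 mm up; when the crate lies on its back this wall is on top, 66 mm above the work surface
- crate_plain_front (a point): centre of the plain crate's front wall, 33 mm along its -x and 39 mm up; when the crate lies on its back this wall is on top, 66 mm above the work surface
- dispatch_rail: fixed aluminium bar across the back of the worktop, 500 mm long (y), 40 high, 20 thick; a flat yellow tape line lies on the worktop 95 mm in front of it. Origin: middle of its front face (towards the robot) at the work surface; x points into the bar, away from the robot. Turned at most 0.1 rad
- jar_2: bystander: small white-capped jar, 42 mm diameter, 58 mm high, standing between the crates; origin centre of its underside
- thermometer: bystander: grey handheld thermometer lying flat, 140x52x26 mm, on the right; origin centre of its underside
- dosing_bottle: bystander: white bottle with blue cap, 48 mm diameter, 84 mm high, back right; origin centre of its underside
- dropper: bystander: amber dropper bottle, 33 mm diameter, 102 mm high, behind the rail; origin centre of its underside

How it is judged:
By the outcome, as a careful person would: the job done as asked, in the order asked, and still so for the second after the job is handed in, with the robot touching nothing.
It also fails if it takes over 54 s, if anything falls off the work surface, if the arm or the gripper's body presses on something with over 40 N, if the wrist force passes 120 N, or if a joint passes its speed limit or range.

## Working session

There is one attempt and no reset: what is moved stays moved. The work goes in short steps, Python scripts to look and compute and a tool call to move; the robot and the scene stay as the last step left them, time stands still between calls to the robot, and variables do not carry over. Pictures are saved under pics/ and viewed, at most 10 in all, crops included, and the job is handed in when it is done.

Besides the shell and the picture viewer there is one more tool, called after "Request:" by a JSON object that holds its "op" and its "data". jog_arm: Moves the arm, as the interface text tells. Its arguments: {"type":"object","properties":{"motion":{"type":"array"}},"required":["motion"]}

```bash
mkdir -p pics
cat > h.py <<'E'
import numpy as np, cv2
from workcell import readout, camera, bot
def snap(name,fn):
    c=camera(name); cv2.imwrite('pics/'+fn,cv2.cvtColor(c['pixels'],cv2.COLOR_RGB2BGR))
    np.savez('cal_%s.npz'%name,**{k:np.array(c[k],float) for k in('K','dist','rvec','tvec')}); return c
def cal(name): return np.load('cal_%s.npz'%name)
def ray(name,uv,z=0.):
    c=cal(name); uv=np.array(uv,float).reshape(-1,1,2)
    n=cv2.undistortPoints(uv,c['K'],c['dist']).reshape(-1,2)
    R=cv2.Rodrigues(c['rvec'])[0]; o=-R.T@c['tvec'].ravel()
    d=np.c_[n,np.ones(len(n))]@R
    z=np.broadcast_to(z,len(n))
    return o+d*((z-o[2])/d[:,2])[:,None]
def proj(name,P):
    c=cal(name); return cv2.projectPoints(np.array(P,float).reshape(-1,1,3),c['rvec'],c['tvec'],c['K'],c['dist'])[0].reshape(-1,2)
E
python3 - <<'E'
from h import *
for n in('top','side'): snap(n,n+'0.png')
o=readout.get_obs(); print(o['clock'],o['eef_pos'],o['tool_rot'],o['grip_width'],bot.tcp_to_grasp)
E
```

```text
0.1 [ 0.21444099 -0.45101702  0.20141323] [ 9.75476109e-01  2.20103426e-01 -2.19218287e-04 -8.90817560e-04] 0.08508935133268035 0.0187
```

View pics/top0.png

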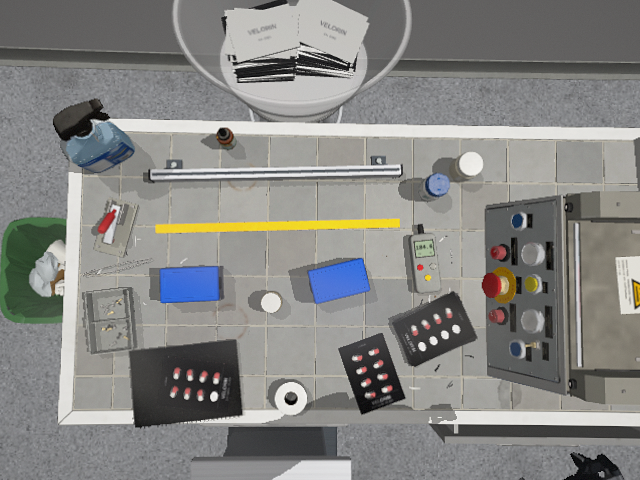

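View pics/side0.png

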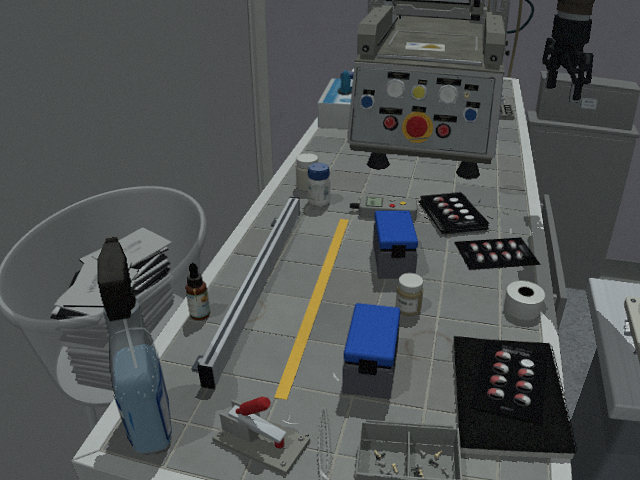

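The top view shows the crates' blue lids at about (190,284) and (338,280), the jar at (271,301), the rail front edge running about (150,180)-(402,175), and the thermometer at (425,262). The side view confirms this layout.

Run:
```python
from h import *
im=cv2.imread('pics/top0.png'); b,g,r=[im[...,i].astype(int) for i in range(3)]
m=((b-r>90)&(b-g>60)).astype(np.uint8)
n,l,s,c=cv2.connectedComponentsWithStats(m)
for i in range(1,n):
    if s[i,4]>800:
        rc=cv2.minAreaRect(np.argwhere(l==i)[:,::-1].astype(np.float32)); p=cv2.boxPoints(rc)
        P=ray('top',p,.078)[:,:2]; e=[P[(k+1)%4]-P[k] for k in range(4)]
        L=max(e,key=lambda v:np.linalg.norm(v)*(1 if v[1]>0 else .5))
        print('crate',c[i],P.mean(0).round(4),[round(np.linalg.norm(v),4) for v in e[:2]],'yaw',np.arctan2(-L[0],L[1]))
print('rail top front edge',ray('top',[[152,181],[401,176]],.04).round(4))
print('tape',ray('top',[[156,229],[400,223]]).round(4))
print('jar',ray('top',[271,301],.058).round(4),'therm',ray('top',[[412,236],[434,233],[416,292],[440,289]],.026).round(4),'bottle',ray('top',[436,184],.084))
im=cv2.resize(im[140:330,130:450],None,fx=2.5,fy=2.5,interpolation=cv2.INTER_CUBIC); cv2.imwrite('pics/topc.png',im)
```

```text
crate [338.68421053 280.41786284] [ 0.5092 -0.1263] [np.float64(0.1082), np.float64(0.064)] yaw 0.25165038391239614
crate [188.67002519 284.31788413] [0.4994 0.1578] [np.float64(0.1093), np.float64(0.0644)] yaw 0.0473370028244928
rail top front edge [[ 0.7006  0.2417  0.04  ]
 [ 0.7189 -0.2528  0.04  ]]
tape [[ 0.6085  0.2415  0.    ]
 [ 0.6273 -0.258   0.    ]]
jar [[0.4677 0.0033 0.058 ]] therm [[ 0.5991 -0.2778  0.026 ]
 [ 0.6057 -0.3226  0.026 ]
 [ 0.4863 -0.2858  0.026 ]
 [ 0.4928 -0.3343  0.026 ]] bottle [[ 0.69693236 -0.31296194  0.084     ]]
```

View pics/topc.png

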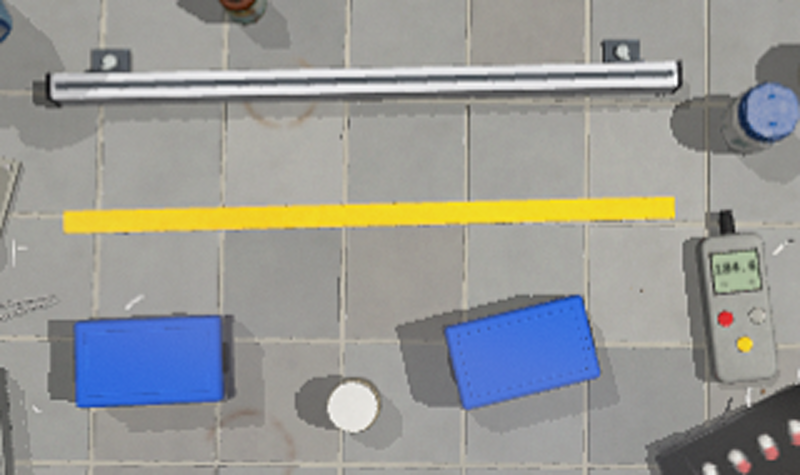

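```bash
cat >> h.py <<'E'
from scipy.spatial.transform import Rotation as Ro
def togo(P,yaw):
    "world targets (n,3) + tool-x heading (rad) -> tool mm, spin deg from the measured pose"
    o=readout.get_obs(); R=Ro.from_quat(o['tool_rot']).as_matrix(); h=np.arctan2(R[1,0],R[0,0])
    print('t',round(o['clock'],2),'eef',np.round(o['eef_pos'],4),'head',round(np.degrees(h),2),'F',np.round(o['ft_force'],1))
    print(((np.atleast_2d(P)-o['eef_pos'])@R*1000).round(1), 'spin',np.degrees(h-yaw).round(2))
def crate(c,yaw,x,y=0,z=0): return [c[0]+x*np.cos(yaw)-y*np.sin(yaw),c[1]+x*np.sin(yaw)+y*np.cos(yaw),z]
Rt=((.5092,-.1263),.2517); Lf=((.4994,.1578),.0473)
E
python3 - <<'E'
from h import *
togo([crate(*Rt,-.033-.046,0,.2),crate(*Rt,-.033-.046,0,.055)],Rt[1])
print(ray('top',[[340,335],[345,412],[290,385],[475,355]]).round(3))
E
```

```text
t 0.1 eef [ 0.2144 -0.451   0.2014] head 25.43 F [0.2 0.1 0.3]
[[ 328.1 -181.8    1.7]
 [ 328.1 -181.5  146.7]] spin 11.01
[[ 0.397 -0.135  0.   ]
 [ 0.244 -0.146 -0.   ]
 [ 0.297 -0.035  0.   ]
 [ 0.359 -0.412  0.   ]]
```

Request:
{"op": "jog_arm", "data": {"motion": [{"x":45,"y":-25,"z":0,"spin":3,"fingers":-1},{"x":95,"y":-52,"z":0,"spin":7,"fingers":-1},{"x":145,"y":-80,"z":0,"spin":11,"fingers":-1},{"x":195,"y":-108,"z":0,"spin":11,"fingers":-1},{"x":245,"y":-136,"z":0,"spin":11,"fingers":-1},{"x":295,"y":-163,"z":10,"spin":11,"fingers":-1},{"x":328,"y":-182,"z":50,"spin":11,"fingers":-1},{"x":328,"y":-182,"z":100,"spin":11,"fingers":-1}]}}

```text
clock: 1.1
eef_pos: [0.4353, -0.1444, 0.1018]
tool_rot: [0.992, 0.128, 0.002, 0.001]
ft_force: [0.1, -0.3, -0.5]
grip_width: 0.0855
grasp_force: 0.0
```

Run:
```python
from h import *
snap('wrist','w1.png')
togo([crate(*Rt,-.033-.046,0,.055),crate(*Rt,-.033-.011,0,.055)],Rt[1])
```

```text
t 1.15 eef [ 0.4286 -0.1433  0.0947] head 14.63 F [-1.8  0.1 -4.1]
[[ 3.6  3.9 39.6]
 [38.6  4.  39.3]] spin 0.2
```

View pics/w1.png

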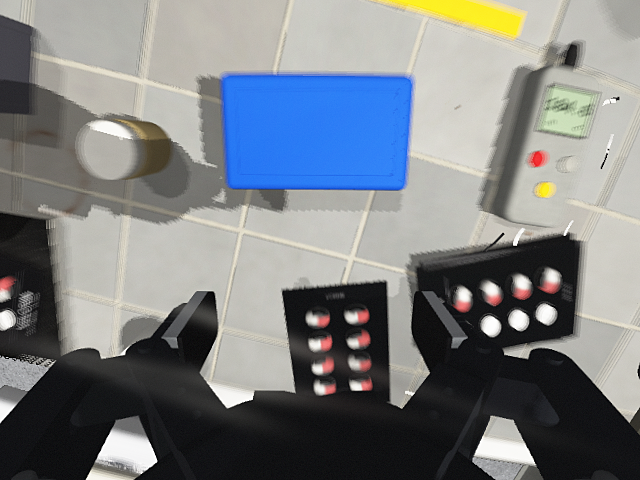

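The wrist view shows the right crate's lid at about (222-412, 75-188), square to the open fingers and centred between them. Next I lower and approach.

Request:
{"op": "jog_arm", "data": {"motion": [{"x":2,"y":4,"z":20,"fingers":-1},{"x":4,"y":4,"z":40,"fingers":-1},{"x":12,"y":4,"z":40,"fingers":-1},{"x":22,"y":4,"z":40,"fingers":-1},{"x":27,"y":4,"z":40,"fingers":-1},{"x":27,"y":4,"z":40,"fingers":-1}]}}

```text
validation failed for argument at $.mo...
```

Run:
```python
from h import *
c,a=Rt
th=np.radians([0,10,20,30,40,50,57])
h=.066
P=[crate(c,a,.033-.066*np.cos(t)+h*np.sin(t)-.011,0,.066*np.sin(t)+h*np.cos(t)-.013) for t in th]
togo(P,a)
```

```text
t 1.15 eef [ 0.4286 -0.1433  0.0947] head 14.63 F [-1.8  0.1 -4.1]
[[ 38.6   4.   41.3]
 [ 51.    4.   30.7]
 [ 65.    4.   22.5]
 [ 80.3   4.   16.8]
 [ 96.3   4.   13.8]
 [112.5   4.1  13.7]
 [123.8   4.1  15.2]] spin 0.2
```

Request:
{"op": "jog_arm", "data": {"motion": [{"x":2,"y":4,"z":20,"spin":0,"fingers":-1},{"x":4,"y":4,"z":40,"spin":0,"fingers":-1},{"x":12,"y":4,"z":40,"spin":0,"fingers":-1},{"x":22,"y":4,"z":40,"spin":0,"fingers":-1},{"x":27,"y":4,"z":40,"spin":0,"fingers":-1},{"x":27,"y":4,"z":40,"spin":0,"fingers":-1}]}}

```text
clock: 1.9
eef_pos: [0.4609, -0.1436, 0.0629]
tool_rot: [0.992, 0.126, 0.001, 0.0]
ft_force: [-0.0, -0.2, 0.7]
grip_width: 0.0855
grasp_force: 0.0
```

Run:
```python
from h import *
c,a=Rt
th=np.radians([0,10,20,30,40,50,57])
h=.066
P=[crate(c,a,.033-.066*np.cos(t)+h*np.sin(t)-.011,0,.066*np.sin(t)+h*np.cos(t)-.013) for t in th]
togo(P,a)
```

```text
t 1.9 eef [ 0.4609 -0.1436  0.0629] head 14.46 F [-0.  -0.2  0.7]
[[  7.   -4.7   9.9]
 [ 19.5  -4.7  -0.5]
 [ 33.6  -4.7  -8.6]
 [ 48.9  -4.6 -14.2]
 [ 64.9  -4.6 -17. ]
 [ 81.2  -4.6 -16.9]
 [ 92.5  -4.6 -15.2]] spin 0.03
```

Request:
{"op": "jog_arm", "data": {"motion": [{"x":0,"y":-4,"z":11,"spin":0,"fingers":-1},{"x":5,"y":-4,"z":11,"spin":0,"fingers":-1},{"x":12,"y":-4,"z":7,"spin":0,"fingers":-1},{"x":20,"y":-4,"z":0,"spin":0,"fingers":-1},{"x":27,"y":-4,"z":-5,"spin":0,"fingers":-1},{"x":34,"y":-4,"z":-8,"spin":0,"fingers":-1}]}}

```text
clock: 2.65
eef_pos: [0.4929, -0.1312, 0.0709]
tool_rot: [0.992, 0.126, 0.001, 0.0]
ft_force: [0.5, -0.5, -0.9]
grip_width: 0.0852
grasp_force: 0.0
```

Run:
```python
from h import *
snap('side','s1.png')
im=cv2.imread('pics/s1.png')[120:440,180:600]; cv2.imwrite('pics/s1c.png',cv2.resize(im,None,fx=1.8,fy=1.8))
togo(crate(*Rt,-.044,0,.05),Rt[1])
```

```text
t 2.7 eef [ 0.4939 -0.131   0.0712] head 14.46 F [2.2 0.1 0.4]
[[-28.1  -0.8  21.1]] spin 0.03
```

View pics/s1c.png

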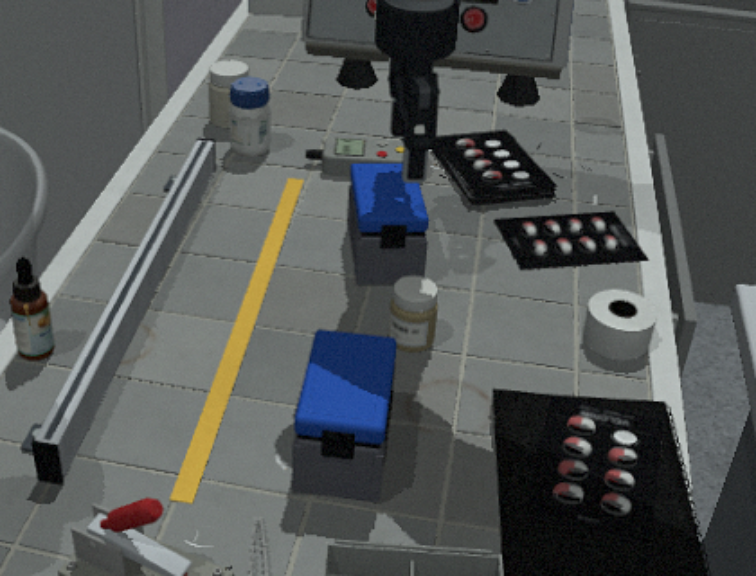

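The side view shows the right crate still upright. The finger tips rode up and sit over its lid edge at about (415,175), because my arc rose too early. I'll back off and check the crate's pose.

Request:
{"op": "jog_arm", "data": {"motion": [{"x":0,"y":0,"z":-4,"spin":0,"fingers":-1},{"x":-20,"y":0,"z":-4,"spin":0,"fingers":-1},{"x":-40,"y":0,"z":-4,"spin":0,"fingers":-1},{"x":-52,"y":0,"z":-4,"spin":0,"fingers":-1},{"x":-52,"y":0,"z":10,"spin":0,"fingers":-1},{"x":-52,"y":0,"z":26,"spin":0,"fingers":-1},{"x":-52,"y":0,"z":26,"spin":0,"fingers":-1}]}}

```text
clock: 3.58
eef_pos: [0.4405, -0.1436, 0.0425]
tool_rot: [0.992, 0.126, -0.001, -0.001]
ft_force: [0.9, 0.1, -0.3]
grip_width: 0.0852
grasp_force: 0.0
```

```bash
cat >> h.py <<'E'
def lids(fn,z=.078):
    snap('top',fn); im=cv2.imread('pics/'+fn); b,g,r=[im[...,i].astype(int) for i in range(3)]
    m=((b-r>90)&(b-g>60)).astype(np.uint8)
    n,l,s,c=cv2.connectedComponentsWithStats(m)
    for i in range(1,n):
        if s[i,4]>150:
            p=cv2.boxPoints(cv2.minAreaRect(np.argwhere(l==i)[:,::-1].astype(np.float32)))
            P=ray('top',p,z)[:,:2]; e=[P[(k+1)%4]-P[k] for k in range(4)]
            L=max(e,key=lambda v:np.linalg.norm(v)*(1 if v[1]>0 else .5))
            print('blue',c[i].round(1),P.mean(0).round(4),[round(np.linalg.norm(v),4) for v in e[:2]],'yaw',np.arctan2(-L[0],L[1]).round(4))
E
python3 - <<'E'
from h import *
lids('t2.png'); snap('wrist','w2.png')
togo(crate(*Rt,-.044,0,.045),Rt[1])
E
```

```text
blue [339.4 279.7] [ 0.5093 -0.1265] [np.float64(0.1077), np.float64(0.064)] yaw 0.2517
blue [187.8 284. ] [0.4994 0.158 ] [np.float64(0.109), np.float64(0.0644)] yaw 0.0473
t 3.67 eef [ 0.4417 -0.144   0.0439] head 14.44 F [-0.2 -0.9 -0.5]
[[25.8 -0.3 -1.2]] spin 0.02
```

View pics/w2.png

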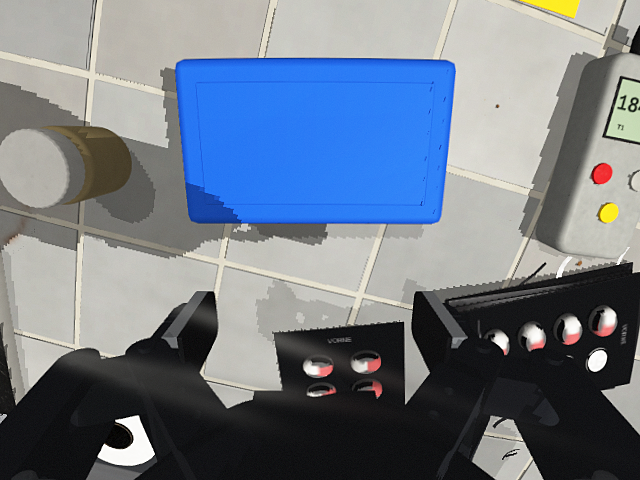

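The wrist view shows the crate lid unmoved at about (178-455, 58-222), fingers below the lid level. I'll push level at 60 mm, then rise gently.

Request:
{"op": "jog_arm", "data": {"motion": [{"x":12,"y":0,"z":-4,"spin":0,"fingers":-1},{"x":24,"y":0,"z":-4,"spin":0,"fingers":-1},{"x":32,"y":0,"z":-4,"spin":0,"fingers":-1},{"x":40,"y":0,"z":-4,"spin":0,"fingers":-1},{"x":48,"y":0,"z":-5,"spin":0,"fingers":-1},{"x":55,"y":0,"z":-8,"spin":0,"fingers":-1},{"x":61,"y":0,"z":-11,"spin":0,"fingers":-1}]}}

```text
clock: 4.55
eef_pos: [0.501, -0.1288, 0.0554]
tool_rot: [0.992, 0.126, -0.0, 0.0]
ft_force: [0.1, -0.5, 0.1]
grip_width: 0.0854
grasp_force: 0.0
```

Run:
```python
from h import *
lids('t3.png',.08)
snap('side','s3.png')
im=cv2.imread('pics/s3.png')[120:440,180:600]; cv2.imwrite('pics/s3c.png',cv2.resize(im,None,fx=1.8,fy=1.8))
togo(crate(*Rt,-.044,0,.045),Rt[1])
```

```text
blue [181.8 286.6] [0.4993 0.1595] [np.float64(0.105), np.float64(0.0643)] yaw 0.0456
t 4.65 eef [ 0.5017 -0.1289  0.0558] head 14.45 F [-0.3  0.1  0.3]
[[-36.1  -0.7  10.7]] spin 0.03
```

View pics/s3c.png

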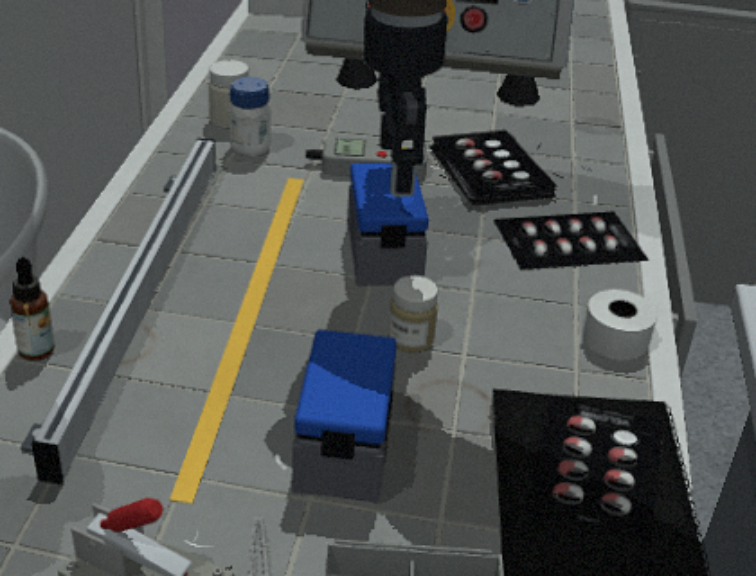

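Run:
```python
from h import *
e=[.5017,-.1289];a=.2517
for dy in(.0425,.057):
  for z in(.056,.069,.08,.09): print(dy,z,(proj('side',crate(e,a,0,dy,z))-[180,120])*1.8)
c=Rt[0]
for z in(0,.078): print('crate +y end',[( (proj('side',crate(c,a,x,.055,z))-[180,120])*1.8).round(0) for x in(-.033,.033)], 'far',[( (proj('side',crate(c,a,x,-.055,z))-[180,120])*1.8).round(0) for x in(-.033,.033)])
snap('wrist','w3.png')
for z in(.069,.09): print('wr',[proj('wrist',crate(e,a,0,dy,z)).round(0) for dy in(.057,.0425,-.0425,-.057)])
print([proj('wrist',crate(c,a,x,y,.078)).round() for x in(-.033,.033) for y in (.055,-.055)])
```

```text
0.0425 0.056 [[396.94116837 230.92853838]]
0.0425 0.069 [[397.82839153 219.40393017]]
0.0425 0.08 [[398.58321822 209.52964778]]
0.0425 0.09 [[399.2725987  200.45457907]]
0.057 0.056 [[398.78763519 239.21110955]]
0.057 0.069 [[399.70321769 227.6023191 ]]
0.057 0.08 [[400.48235589 217.65349078]]
0.057 0.09 [[401.1940882  208.50795502]]
crate +y end [array([[420., 286.]]), array([[353., 287.]])] far [array([[406., 226.]]), array([[344., 226.]])]
crate +y end [array([[427., 218.]]), array([[357., 219.]])] far [array([[411., 162.]]), array([[347., 162.]])]
wr [array([[202., 283.]]), array([[230., 284.]]), array([[395., 284.]]), array([[423., 284.]])]
wr [array([[187., 303.]]), array([[219., 303.]]), array([[406., 303.]]), array([[438., 303.]])]
[array([[204., 336.]]), array([[419., 336.]]), array([[190., 209.]]), array([[432., 209.]])]
```

View pics/w3.png

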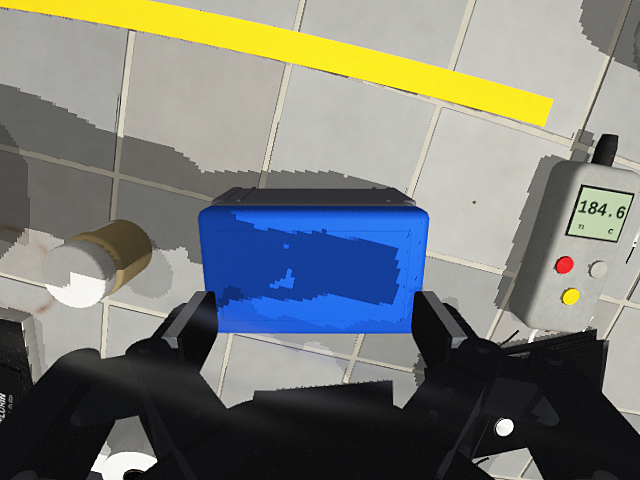

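The wrist view shows the pad tips at (217,290) and (412,290) hovering just above the lid. Open tips therefore sit about 34 mm above the TCP, not 13 mm. I'll retreat, shut the fingers (tip = TCP) and tip the crate with their outside.

Request:
{"op": "jog_arm", "data": {"motion": [{"x":-5,"y":0,"z":-10,"spin":0,"fingers":-1},{"x":-35,"y":0,"z":-15,"spin":0,"fingers":-1},{"x":-62,"y":0,"z":-15,"spin":0,"fingers":1},{"x":-65,"y":0,"z":-7,"spin":0,"fingers":1},{"x":-65,"y":0,"z":-7,"spin":0,"fingers":1},{"x":-65,"y":0,"z":-7,"spin":0,"fingers":1},{"x":-65,"y":0,"z":-7,"spin":0,"fingers":1}]}}

```text
clock: 5.58
eef_pos: [0.4384, -0.145, 0.0623]
tool_rot: [0.992, 0.126, 0.0, 0.0]
ft_force: [0.6, 0.4, 0.3]
grip_width: 0.0003
grasp_force: 0.0
```

Run:
```python
from h import *
lids('t4.png')
togo(crate(*Rt,-.044,0,.062),Rt[1])
```

```text
blue [339.  280.1] [ 0.5092 -0.1263] [np.float64(0.1082), np.float64(0.064)] yaw 0.2517
blue [187.7 284. ] [0.4994 0.158 ] [np.float64(0.109), np.float64(0.0644)] yaw 0.0473
t 5.62 eef [ 0.4383 -0.145   0.0622] head 14.46 F [-0.3 -0.5 -0.4]
[[29.3 -0.5  0.2]] spin 0.04
```

Request:
{"op": "jog_arm", "data": {"motion": [{"x":16,"y":0,"z":0,"spin":0,"fingers":1},{"x":27,"y":0,"z":0,"spin":0,"fingers":1},{"x":36,"y":0,"z":0,"spin":0,"fingers":1},{"x":45,"y":0,"z":-1,"spin":0,"fingers":1},{"x":53,"y":0,"z":-4,"spin":0,"fingers":1},{"x":60,"y":0,"z":-8,"spin":0,"fingers":1},{"x":66,"y":0,"z":-11,"spin":0,"fingers":1}]}}

```text
clock: 6.5
eef_pos: [0.5021, -0.1286, 0.0736]
tool_rot: [0.992, 0.126, 0.0, 0.0]
ft_force: [0.0, -0.5, -0.0]
grip_width: -0.0002
grasp_force: 0.0
```

Run:
```python
from h import *
lids('t5.png'); snap('side','s5.png')
im=cv2.imread('pics/s5.png')[120:330,280:480]; cv2.imwrite('pics/s5c.png',cv2.resize(im,None,fx=2,fy=2))
togo(crate(*Rt,-.044,0,.062),Rt[1])
```

```text
blue [180.9 287.2] [0.498 0.159] [np.float64(0.1048), np.float64(0.0642)] yaw 0.0053
t 6.6 eef [ 0.5026 -0.1287  0.0738] head 14.44 F [-0.   0.6 -0. ]
[[-37.   -0.7  11.8]] spin 0.02
```

View pics/s5c.png

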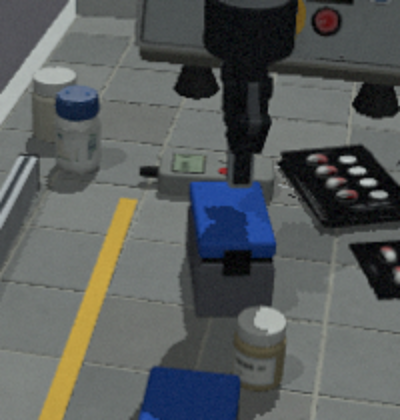

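The side view shows the shut finger tip at about (399,213) full-frame, still above or behind the upright lid. I need to check the tip height.

Run:
```python
from h import *
for z in(.06,.074,.09,.1,.11): print(z,proj('side',[.5026,-.1287,z]))
snap('wrist','w5.png')
for z in(.06,.074,.09,.1): print(z,proj('wrist',[.5026,-.1287,z]))
im=cv2.imread('pics/w5.png')[150:480,100:540]
s=cv2.imread('pics/s5.png')[170:290,350:450]; s=cv2.resize(s,None,fx=3.3,fy=3.3)[:330]
im=np.hstack([im,cv2.resize(s,(300,330))]); cv2.imwrite('pics/w5c.png',im)
```

```text
0.06 [[397.26523658 233.50026131]]
0.074 [[397.74744028 226.72269054]]
0.09 [[398.30176835 218.86167691]]
0.1 [[398.64990597 213.88558371]]
0.11 [[398.99928438 208.860695  ]]
0.06 [[312.86672285 264.64302715]]
0.074 [[312.75553896 273.99527075]]
0.09 [[312.60703557 286.49932277]]
0.1 [[312.49988146 295.53083078]]
```

View pics/w5c.png

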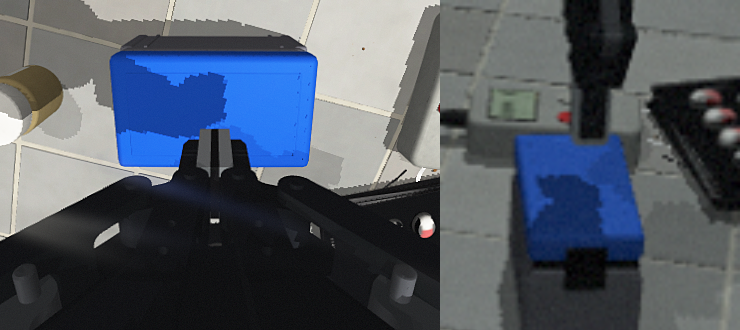

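Both views put the real tip at about z 0.10 when the TCP reads 0.074, so shut tips sit about 25 mm above the reported TCP. I'll retreat and go 25 mm lower.

Request:
{"op": "jog_arm", "data": {"motion": [{"x":-5,"y":0,"z":-8,"spin":0,"fingers":1},{"x":-35,"y":0,"z":-8,"spin":0,"fingers":1},{"x":-62,"y":0,"z":-5,"spin":0,"fingers":1},{"x":-65,"y":0,"z":15,"spin":0,"fingers":1},{"x":-65,"y":0,"z":36,"spin":0,"fingers":1},{"x":-50,"y":0,"z":36,"spin":0,"fingers":1},{"x":-40,"y":0,"z":36,"spin":0,"fingers":1},{"x":-33,"y":0,"z":36,"spin":0,"fingers":1}]}}

```text
clock: 7.65
eef_pos: [0.4691, -0.1375, 0.0383]
tool_rot: [0.992, 0.126, -0.001, 0.001]
ft_force: [-8.8, -3.3, 9.2]
grip_width: 0.0002
grasp_force: 4.9
```

Request:
{"op": "jog_arm", "data": {"motion": [{"x":6,"y":0,"z":0,"spin":0,"fingers":1},{"x":12,"y":0,"z":0,"spin":0,"fingers":1}]}}

```text
clock: 7.9
eef_pos: [0.4758, -0.1357, 0.0391]
tool_rot: [0.992, 0.125, -0.006, 0.002]
ft_force: [-26.2, -5.8, 33.6]
grip_width: -0.0004
grasp_force: 15.8
```

Run:
```python
from h import *
snap('wrist','w6.png'); c=Rt[0]
im=cv2.imread('pics/w6.png')
b,g,r=[im[...,i].astype(int) for i in range(3)]
m=(b-r>90)&(b-g>60); m[260:]=0
ys,xs=np.nonzero(m); print('lid rows',ys.min(),ys.max(),'cols',xs.min(),xs.max())
print([proj('wrist',crate(*Rt,x,y,.078)).round().tolist() for x in(-.033,.033) for y in (.055,-.055)])
togo(crate(*Rt,-.044,0,.04),Rt[1])
```

```text
lid rows 124 259 cols 174 451
[[[186.0, 306.0]], [[436.0, 306.0]], [[167.0, 152.0]], [[454.0, 152.0]]]
t 7.95 eef [ 0.476  -0.1357  0.0394] head 14.35 F [-18.7  -4.3  24.9]
[[-9.5 -0.8 -0.5]] spin -0.07
```

I've used all ten views, so from here I measure with image code only. I'll fit the crate pose by model overlap.

```bash
cat >> h.py <<'E'
from scipy.optimize import minimize
def blue(fn):
    im=cv2.imread('pics/'+fn); b,g,r=[im[...,i].astype(int) for i in range(3)]
    return ((b-r>.45*b)&(b-g>.3*b)&(b>60))
def boxpts(c,yaw,s,th,z0,z1=.078):
    "crate lid slab corners after sliding s along its x and tilting th about its back bottom edge"
    o=[]
    for x in(-.033,.033):
        for z in(z0,z1):
            u=x-.033; xx=.033+u*np.cos(th)+z*np.sin(th)+s; zz=-u*np.sin(th)+z*np.cos(th)
            for y in(-.055,.055): o.append(crate(c,yaw,xx,y,zz))
    return np.array(o)
def iou(cam,m,pts,win):
    h=cv2.convexHull(proj(cam,pts).astype(np.float32))
    a=np.zeros(m.shape,np.uint8); cv2.fillConvexPoly(a,np.round(h*16).astype(np.int32),1,shift=4)
    x0,y0,x1,y1=win; A=a[y0:y1,x0:x1]>0; B=m[y0:y1,x0:x1]
    return (A&B).sum()/(A|B).sum()
E
python3 - <<'E'
from h import *
m=blue('side0.png'); W=(340,180,440,290)
for z0 in(.05,.055,.06,.065): print('z0',z0,iou('side',m,boxpts(*Rt,0,0,z0),W).round(3))
snap('side','s6.png'); m=blue('s6.png'); mw=blue('w6.png')
R=[]
for s in np.arange(-.01,.041,.005):
    for th in np.radians(range(-10,90,5)):
        p=boxpts(*Rt,s,th,.057); R.append((iou('side',m,p,W),iou('wrist',mw,p,(100,0,540,260)),s,np.degrees(th)))
R.sort(key=lambda r:-(r[0])); print(np.round(R[:5],3)); R.sort(key=lambda r:-(r[1])); print(np.round(R[:5],3))
togo(crate(*Rt,-.044,0,.04),Rt[1])
E
```

```text
z0 0.05 0.717
z0 0.055 0.76
z0 0.06 0.81
z0 0.065 0.874
[[ 8.09e-01  9.42e-01 -1.00e-02  1.50e+01]
 [ 8.05e-01  9.24e-01 -5.00e-03  1.00e+01]
 [ 7.86e-01  9.07e-01  0.00e+00  5.00e+00]
 [ 7.83e-01  9.28e-01  5.00e-03  5.00e+00]
 [ 7.66e-01  8.84e-01  0.00e+00  1.00e+01]]
[[ 6.86e-01  9.70e-01  1.50e-02 -5.00e+00]
 [ 7.42e-01  9.67e-01  1.00e-02  0.00e+00]
 [ 6.26e-01  9.61e-01  2.00e-02 -1.00e+01]
 [ 8.09e-01  9.42e-01 -1.00e-02  1.50e+01]
 [ 7.83e-01  9.28e-01  5.00e-03  5.00e+00]]
t 8.0 eef [ 0.4761 -0.1356  0.0395] head 14.35 F [-19.1  -4.8  25.2]
[[-9.6 -0.8 -0.4]] spin -0.07
```

Request:
{"op": "jog_arm", "data": {"motion": [{"x":-6,"y":0,"z":-2,"spin":0,"fingers":1},{"x":-14,"y":0,"z":-2,"spin":0,"fingers":1},{"x":-20,"y":0,"z":-2,"spin":0,"fingers":1},{"x":-20,"y":0,"z":-2,"spin":0,"fingers":1}]}}

```text
clock: 8.5
eef_pos: [0.4618, -0.1388, 0.0392]
tool_rot: [0.992, 0.126, 0.0, -0.0]
ft_force: [0.2, -0.1, 0.6]
grip_width: 0.0001
grasp_force: 0.0
```

```bash
cat >> h.py <<'E'
def fit(pose,cam,fn,win,zl=.068,S=np.arange(-.02,.041,.004),T=range(-10,95,5),dys=(0,)):
    m=blue(fn); R=[(iou(cam,m,boxpts((pose[0][0]+dy,pose[0][1]),pose[1],s,np.radians(t),zl),win),s,t) for s in S for t in T for dy in dys]
    R.sort(key=lambda r:-r[0]); print(cam,np.round(R[:3],3).tolist())
E
python3 - <<'E'
from h import *
snap('side','s7.png'); fit(Rt,'side','s7.png',(340,180,440,290)); fit(Rt,'side','side0.png',(340,180,440,290))
th=np.radians([0,8,16,24,32,40,48,54]); h=.064
togo([crate(*Rt,.033-.066*np.cos(t)+h*np.sin(t)-.011,0,.066*np.sin(t)+h*np.cos(t)-.025) for t in th],Rt[1])
E
```

```text
side [[0.891, 0.004, -5.0], [0.875, 0.0, 0.0], [0.87, -0.004, 0.0]]
side [[0.893, 0.004, -5.0], [0.878, -0.004, 0.0], [0.877, 0.0, 0.0]]
t 8.55 eef [ 0.4621 -0.1389  0.0392] head 14.43 F [-0.4 -1.3 -0.8]
[[  4.7  -0.4   0.2]
 [ 14.3  -0.4  -8.3]
 [ 24.9  -0.4 -15.5]
 [ 36.4  -0.4 -21.1]
 [ 48.7  -0.4 -25. ]
 [ 61.3  -0.4 -27.2]
 [ 74.1  -0.4 -27.6]
 [ 83.7  -0.4 -26.7]] spin 0.0
```

Request:
{"op": "jog_arm", "data": {"motion": [{"x":5,"y":0,"z":0,"spin":0,"fingers":1},{"x":10,"y":0,"z":-2,"spin":0,"fingers":1},{"x":15,"y":0,"z":-7,"spin":0,"fingers":1},{"x":20,"y":0,"z":-10,"spin":0,"fingers":1},{"x":25,"y":0,"z":-13,"spin":0,"fingers":1}]}}

```text
clock: 9.18
eef_pos: [0.4866, -0.1326, 0.0526]
tool_rot: [0.992, 0.126, 0.0, 0.0]
ft_force: [-3.2, -0.7, 3.4]
grip_width: 0.0
grasp_force: 1.7
```

Run:
```python
from h import *
snap('side','s8.png'); fit(Rt,'side','s8.png',(340,160,440,290))
snap('wrist','w8.png'); fit(Rt,'wrist','w8.png',(100,0,540,250))
th=np.radians([16,24,32,40,48,54]); h=.064
togo([crate(*Rt,.033-.066*np.cos(t)+h*np.sin(t)-.011,0,.066*np.sin(t)+h*np.cos(t)-.025) for t in th],Rt[1])
```

```text
side [[0.891, 0.004, 10.0], [0.89, -0.004, 15.0], [0.88, -0.008, 20.0]]
wrist [[0.965, 0.02, 0.0], [0.957, 0.0, 15.0], [0.952, 0.032, -10.0]]
t 9.28 eef [ 0.4872 -0.1325  0.0529] head 14.46 F [-3.4 -0.1  3.9]
[[ -1.   -0.6  -1.8]
 [ 10.6  -0.5  -7.4]
 [ 22.8  -0.5 -11.3]
 [ 35.4  -0.5 -13.5]
 [ 48.2  -0.5 -13.9]
 [ 57.8  -0.5 -13.1]] spin 0.04
```

Request:
{"op": "jog_arm", "data": {"motion": [{"x":5,"y":0,"z":-4,"spin":0,"fingers":1},{"x":10,"y":0,"z":-7,"spin":0,"fingers":1},{"x":16,"y":0,"z":-9,"spin":0,"fingers":1},{"x":22,"y":0,"z":-11,"spin":0,"fingers":1},{"x":29,"y":0,"z":-12,"spin":0,"fingers":1},{"x":35,"y":0,"z":-13,"spin":0,"fingers":1},{"x":42,"y":0,"z":-13,"spin":0,"fingers":1},{"x":48,"y":0,"z":-13,"spin":0,"fingers":1}]}}

```text
clock: 10.28
eef_pos: [0.5334, -0.1206, 0.0655]
tool_rot: [0.992, 0.126, 0.0, 0.0]
ft_force: [0.3, -0.5, 1.1]
grip_width: 0.0002
grasp_force: 0.1
```

Run:
```python
from h import *
snap('side','s9.png'); fit(Rt,'side','s9.png',(290,140,440,290),S=np.arange(-.02,.061,.004))
th=np.radians([48,54,60]); h=.064
togo([crate(*Rt,.033-.066*np.cos(t)+h*np.sin(t)-.011,0,.066*np.sin(t)+h*np.cos(t)-.025) for t in th],Rt[1])
```

```text
side [[0.86, -0.004, 45.0], [0.841, -0.012, 50.0], [0.818, 0.0, 40.0]]
t 10.32 eef [ 0.534  -0.1205  0.0653] head 14.45 F [ 1.4 -0.8  1. ]
[[-0.1 -0.5 -1.6]
 [ 9.5 -0.5 -0.7]
 [18.9 -0.5  1.2]] spin 0.03
```

Request:
{"op": "jog_arm", "data": {"motion": [{"x":5,"y":0,"z":0,"spin":0,"fingers":1},{"x":10,"y":0,"z":0,"spin":0,"fingers":1},{"x":13,"y":0,"z":0,"spin":0,"fingers":1},{"x":5,"y":0,"z":-10,"spin":0,"fingers":1},{"x":-20,"y":0,"z":-35,"spin":0,"fingers":1},{"x":-60,"y":0,"z":-55,"spin":0,"fingers":1}]}}

```text
clock: 11.08
eef_pos: [0.4742, -0.1359, 0.1215]
tool_rot: [0.992, 0.126, 0.001, 0.0]
ft_force: [-0.5, 0.0, -0.0]
grip_width: -0.0003
grasp_force: 0.0
```

Run:
```python
from h import *
snap('side','s10.png'); fit(Rt,'side','s10.png',(290,140,440,290),S=np.arange(-.02,.061,.004))
# left crate front wall: tool waypoints over the jar
snap('wrist','w10.png')
c=crate(*Rt,.033,0,.033); print('base face px',[proj('wrist',crate(*Rt,.033,y,z)).round() .tolist()for z in(0,.066) for y in(.055,-.055)])
im=cv2.imread('pics/w10.png').astype(int); g=(im[...,1]-np.maximum(im[...,0],im[...,2])>25); ys,xs=np.nonzero(g); print('green',g.sum(), (xs.mean(),ys.mean()) if g.sum() else '')
togo([crate(*Lf,-.033-.035,0,.16),crate(*Lf,-.033-.035,0,.04)],Lf[1])
```

```text
side [[0.694, 0.0, 85.0], [0.693, -0.004, 90.0], [0.579, -0.004, 85.0]]
base face px [[[248.0, 135.0]], [[378.0, 135.0]], [[229.0, 134.0]], [[396.0, 134.0]]]
green 3 (np.float64(598.3333333333334), np.float64(24.0))
t 11.18 eef [ 0.4719 -0.1366  0.1229] head 14.3 F [ 1.1  0.3 -0. ]
[[  32.8 -292.1  -37.4]
 [  32.7 -292.2   82.6]] spin 11.59
```

Request:
{"op": "jog_arm", "data": {"motion": [{"x":-35,"y":0,"z":-10,"spin":0,"fingers":1},{"x":-80,"y":0,"z":-10,"spin":0,"fingers":1},{"x":-115,"y":0,"z":-10,"spin":0,"fingers":1},{"x":-125,"y":0,"z":-10,"spin":0,"fingers":1},{"x":-125,"y":0,"z":-10,"spin":0,"fingers":1}]}}

```text
clock: 11.8
eef_pos: [0.3538, -0.1671, 0.1307]
tool_rot: [0.992, 0.125, 0.001, 0.0]
ft_force: [0.2, -0.4, 0.6]
grip_width: 0.0001
grasp_force: 0.0
```

Run:
```python
from h import *
snap('wrist','w11.png')
print('base face px',[proj('wrist',crate(*Rt,.033,y,z)).round() .tolist()for z in(0,.066) for y in(.055,-.055)], proj('wrist',crate(*Rt,.033,0,.033)))
im=cv2.imread('pics/w11.png'); q=proj('wrist',crate(*Rt,.033,0,.033))[0].astype(int); print(im[q[1]-12:q[1]+13:4,q[0]-40:q[0]+41:10].tolist())
togo([crate(*Lf,-.033-.035,0,.16),crate(*Lf,-.033-.035,0,.04)],Lf[1])
```

```text
base face px [[[243.0, -19.0]], [[382.0, -19.0]], [[221.0, -66.0]], [[403.0, -66.0]]] [[312.08956748 -40.94403383]]
[[[14, 13, 12], [14, 14, 13], [17, 14, 19], [16, 14, 13], [17, 16, 15], [17, 14, 14], [18, 17, 16], [15, 18, 15], [13, 10, 11]], [[18, 17, 16], [11, 13, 14], [15, 13, 13], [16, 16, 14], [17, 14, 15], [17, 16, 16], [14, 14, 13], [20, 18, 14], [17, 15, 15]], [[18, 18, 15], [12, 11, 11], [20, 17, 19], [15, 13, 15], [15, 15, 14], [14, 13, 12], [16, 13, 15], [18, 16, 16], [15, 14, 15]], [[15, 12, 11], [16, 16, 16], [11, 11, 11], [13, 12, 11], [14, 13, 14], [11, 11, 9], [18, 16, 17], [15, 16, 15], [15, 13, 10]], [[12, 11, 8], [16, 15, 13], [17, 14, 14], [15, 15, 17], [14, 13, 11], [16, 17, 15], [19, 18, 15], [17, 16, 15], [15, 13, 13]], [[14, 14, 15], [16, 13, 13], [19, 18, 16], [16, 15, 13], [17, 16, 16], [14, 14, 12], [16, 15, 14], [12, 9, 10], [16, 17, 17]], [[17, 17, 15], [16, 14, 15], [17, 13, 16], [20, 18, 20], [16, 13, 14], [14, 13, 10], [17, 18, 17], [12, 11, 11], [15, 14, 13]]]
t 11.85 eef [ 0.3545 -0.167   0.1306] head 14.42 F [ 0.  -0.1  0. ]
[[ 154.7 -292.3  -29.4]
 [ 154.5 -292.4   90.6]] spin 11.71
```

Request:
{"op": "jog_arm", "data": {"motion": [{"x":35,"y":0,"z":0,"spin":0,"fingers":1},{"x":65,"y":0,"z":-5,"spin":0,"fingers":1},{"x":70,"y":0,"z":-8,"spin":0,"fingers":1},{"x":70,"y":0,"z":-8,"spin":0,"fingers":1}]}}

```text
clock: 12.35
eef_pos: [0.4215, -0.1491, 0.138]
tool_rot: [0.992, 0.126, -0.0, -0.0]
ft_force: [-0.4, 0.5, 0.1]
grip_width: 0.0003
grasp_force: 0.0
```

Run:
```python
from h import *
snap('wrist','w12.png')
B=[proj('wrist',crate(*Rt,.033,y,z))[0] for z,y in((0,.055),(0,-.055),(.066,-.055),(.066,.055))]
im=cv2.imread('pics/w12.png'); print(np.round(B).tolist())
M=cv2.getPerspectiveTransform(np.float32(B),np.float32([[0,66],[110,66],[110,0],[0,0]])); w=cv2.warpPerspective(im,M,(110,66)); 
h=cv2.cvtColor(w,cv2.COLOR_BGR2HSV); g=(h[...,0]>40)&(h[...,0]<90)&(h[...,1]>80); print('green',g.sum(),'mean',w.mean((0,1)).round())
print(w[6:66:10,5:110:11].tolist())
togo([crate(*Lf,-.033-.035,0,.16),crate(*Lf,-.033-.035,0,.04)],Lf[1])
```

```text
[[249.0, 75.0], [378.0, 75.0], [396.0, 58.0], [231.0, 58.0]]
green 0 mean [62. 59. 60.]
[[[58, 53, 54], [34, 33, 34], [33, 31, 31], [37, 34, 36], [37, 35, 35], [41, 38, 37], [40, 35, 38], [38, 35, 37], [44, 40, 42], [56, 52, 52]], [[53, 48, 49], [61, 58, 57], [59, 56, 55], [62, 59, 59], [55, 52, 51], [62, 58, 57], [65, 59, 58], [60, 58, 56], [62, 60, 58], [32, 31, 29]], [[50, 47, 47], [59, 56, 56], [59, 55, 56], [60, 55, 56], [59, 56, 55], [60, 56, 56], [60, 58, 58], [64, 58, 58], [61, 57, 58], [31, 30, 30]], [[51, 46, 48], [59, 54, 54], [59, 56, 55], [59, 53, 55], [59, 54, 55], [60, 54, 55], [61, 55, 57], [60, 56, 56], [18, 19, 18], [32, 29, 30]], [[50, 46, 46], [58, 54, 55], [59, 55, 56], [59, 55, 55], [60, 55, 56], [59, 55, 56], [59, 55, 56], [61, 55, 57], [61, 57, 58], [31, 28, 29]], [[54, 53, 54], [52, 50, 49], [54, 51, 51], [53, 49, 48], [53, 48, 49], [54, 50, 50], [55, 50, 51], [55, 51, 52], [54, 48, 49], [27, 23, 25]]]
t 12.4 eef [ 0.4208 -0.1491  0.1378] head 14.46 F [0.4 0.1 0.1]
[[  86.2 -291.4  -22.1]
 [  86.3 -291.4   97.9]] spin 11.75
```

No green on the right crate's base, only uniform grey, so it is the plain one. Now the left crate.

Request:
{"op": "jog_arm", "data": {"motion": [{"x":0,"y":-40,"z":-20,"spin":3,"fingers":1},{"x":0,"y":-85,"z":-22,"spin":8,"fingers":1},{"x":10,"y":-135,"z":-22,"spin":11.7,"fingers":1},{"x":30,"y":-185,"z":-22,"spin":11.7,"fingers":1},{"x":55,"y":-235,"z":-22,"spin":11.7,"fingers":1},{"x":75,"y":-275,"z":-10,"spin":11.7,"fingers":1},{"x":86,"y":-291,"z":30,"spin":11.7,"fingers":1},{"x":86,"y":-291,"z":75,"spin":11.7,"fingers":1}]}}

```text
clock: 13.4
eef_pos: [0.4415, 0.0636, 0.0886]
tool_rot: [0.998, 0.056, -0.001, -0.021]
ft_force: [0.4, 0.4, 0.6]
grip_width: -0.0005
grasp_force: 0.0
```

Request:
{"op": "jog_arm", "data": {"motion": [{"x":0,"y":0,"z":12,"spin":0,"fingers":1},{"x":0,"y":0,"z":23,"spin":0,"fingers":1},{"x":0,"y":0,"z":23,"spin":0,"fingers":1}]}}

```text
clock: 13.78
eef_pos: [0.4395, 0.0645, 0.0663]
tool_rot: [0.998, 0.057, -0.002, -0.022]
ft_force: [-0.3, -0.5, -0.4]
grip_width: 0.0004
grasp_force: 0.0
```

Run:
```python
from h import *
lids('t13.png')
th=np.radians([0,8,16,24,32,40,48,54]); h=.064
togo([crate(*Lf,.033-.066*np.cos(t)+h*np.sin(t)-.011,0,.066*np.sin(t)+h*np.cos(t)-.025) for t in th],Lf[1])
```

```text
blue [325.4 228.5] [ 0.6083 -0.1   ] [np.float64(0.1067), np.float64(0.015)] yaw 0.2494
blue [188.6 283.6] [0.5    0.1574] [np.float64(0.1083), np.float64(0.0638)] yaw 0.0558
t 13.82 eef [0.4401 0.0647 0.0669] head 6.56 F [-0.7 -1.2  0.2]
[[ 25.7 -87.4  31.7]
 [ 35.2 -87.1  23.1]
 [ 45.8 -86.7  16. ]
 [ 57.3 -86.2  10.3]
 [ 69.5 -85.5   6.3]
 [ 82.1 -84.8   4.1]
 [ 94.9 -83.9   3.6]
 [104.5 -83.3   4.5]] spin 3.85
```

Run:
```python
from h import *
o=readout.get_obs(); print(np.round(o['joint_pos'],3), np.round(o['tau'],1), o['tool_rot'])
im=cv2.imread('pics/t13.png'); print('white cap near jar', ray('top',[271,301],.058), im[301,271], im[301,266],im[301,276])
```

```text
[ 0.114  0.246 -0.367  0.959  0.043  3.141] [ -0.1 -33.1  21.   -0.    0.1   0. ] [ 0.99812676  0.05722544 -0.00164678 -0.02157556]
white cap near jar [[0.46769781 0.00330564 0.058     ]] [217 222 224] [215 221 222] [219 224 226]
```

Joint 6 hit its limit. I'll turn the tool half round the other way, which also puts the camera on the robot side, while lifting clear.

Request:
{"op": "jog_arm", "data": {"motion": [{"x":0,"y":0,"z":-20,"spin":-10,"fingers":1},{"x":-5,"y":0,"z":-45,"spin":-20,"fingers":1},{"x":-10,"y":-15,"z":-60,"spin":-30,"fingers":1},{"x":-10,"y":-30,"z":-60,"spin":-40,"fingers":1},{"x":-10,"y":-45,"z":-60,"spin":-50,"fingers":1},{"x":-10,"y":-60,"z":-60,"spin":-60,"fingers":1},{"x":-10,"y":-75,"z":-60,"spin":-70,"fingers":1},{"x":-10,"y":-87,"z":-60,"spin":-80,"fingers":1}]}}

```text
clock: 14.82
eef_pos: [0.4209, 0.1483, 0.1317]
tool_rot: [0.726, 0.688, 0.014, -0.017]
ft_force: [0.7, 0.2, -0.0]
grip_width: -0.0002
grasp_force: 0.0
```

Request:
{"op": "jog_arm", "data": {"motion": [{"x":0,"y":0,"z":0,"spin":-10,"fingers":1},{"x":0,"y":0,"z":0,"spin":-20,"fingers":1},{"x":0,"y":0,"z":0,"spin":-30,"fingers":1},{"x":0,"y":0,"z":0,"spin":-40,"fingers":1},{"x":0,"y":0,"z":0,"spin":-50,"fingers":1},{"x":0,"y":0,"z":0,"spin":-60,"fingers":1},{"x":0,"y":0,"z":0,"spin":-70,"fingers":1},{"x":0,"y":0,"z":0,"spin":-80,"fingers":1}]}}

```text
clock: 15.82
eef_pos: [0.421, 0.1477, 0.1316]
tool_rot: [0.114, 0.993, 0.021, -0.004]
ft_force: [-1.2, 0.3, -0.0]
grip_width: -0.0001
grasp_force: 0.0
```

Run:
```python
from h import *
o=readout.get_obs(); print(np.round(o['joint_pos'],3), o['tool_rot'])
togo([crate(*Lf,-.033-.035,0,.1),crate(*Lf,-.033-.035,0,.04)],Lf[1]+np.pi)
```

```text
[ 0.306  0.173 -0.272  1.116  0.043  0.534] [ 0.11380265  0.9932624   0.02144365 -0.00434987]
t 15.82 eef [0.421  0.1477 0.1316] head 166.94 F [-1.2  0.3 -0. ]
[[-9.1  7.7 31.9]
 [-9.9  5.2 91.8]] spin -15.77
```

Request:
{"op": "jog_arm", "data": {"motion": [{"x":-3,"y":3,"z":15,"spin":-8,"fingers":1},{"x":-9,"y":6,"z":45,"spin":-15.8,"fingers":1},{"x":-10,"y":5,"z":75,"spin":-15.8,"fingers":1},{"x":-10,"y":5,"z":91,"spin":-15.8,"fingers":1},{"x":-10,"y":5,"z":91,"spin":-15.8,"fingers":1}]}}

```text
clock: 16.45
eef_pos: [0.4301, 0.1538, 0.0393]
tool_rot: [-0.021, 1.0, 0.021, -0.003]
ft_force: [0.2, 0.5, 0.1]
grip_width: 0.0002
grasp_force: 0.0
```

Run:
```python
from h import *
o=readout.get_obs(); print(np.round(o['joint_pos'],3), Ro.from_quat(o['tool_rot']).as_matrix()[:,2].round(3))
th=np.radians([0,8,16,24,32,40,48,54]); h=.064
togo([crate(*Lf,.033-.066*np.cos(t)+h*np.sin(t)-.011,0,.066*np.sin(t)+h*np.cos(t)-.025) for t in th],Lf[1]+np.pi)
# tip height check by the wrist: grey pads brightness column
snap('side','s14.png')
```

```text
[ 0.312  0.297 -0.382  0.886  0.043  0.271] [-0.007  0.042 -0.999]
t 16.45 eef [0.4301 0.1538 0.0393] head -177.6 F [0.2 0.5 0.1]
[[ -25.4    0.8    0.2]
 [ -34.9    1.2   -8.4]
 [ -45.5    1.6  -15.6]
 [ -57.     1.9  -21.3]
 [ -69.2    2.1  -25.3]
 [ -81.8    2.3  -27.5]
 [ -94.6    2.4  -28. ]
 [-104.2    2.4  -27.2]] spin -360.31
```

Request:
{"op": "jog_arm", "data": {"motion": [{"x":-10,"y":0,"z":0,"spin":0,"fingers":1},{"x":-19,"y":0,"z":0,"spin":0,"fingers":1},{"x":-26,"y":1,"z":0,"spin":0,"fingers":1},{"x":-31,"y":1,"z":-2,"spin":0,"fingers":1},{"x":-36,"y":1,"z":-7,"spin":0,"fingers":1},{"x":-41,"y":1,"z":-10,"spin":0,"fingers":1},{"x":-46,"y":1,"z":-14,"spin":0,"fingers":1}]}}

```text
clock: 17.38
eef_pos: [0.4767, 0.1568, 0.0537]
tool_rot: [-0.021, 1.0, 0.022, -0.003]
ft_force: [-1.1, 0.9, -0.1]
grip_width: 0.0001
grasp_force: 0.4
```

Run:
```python
from h import *
snap('side','s15.png'); fit(Lf,'side','side0.png',(310,250,430,420)); fit(Lf,'side','s15.png',(310,250,430,420))
th=np.radians([16,24,32,40,48,54]); h=.064
togo([crate(*Lf,.033-.066*np.cos(t)+h*np.sin(t)-.011,0,.066*np.sin(t)+h*np.cos(t)-.025) for t in th],Lf[1]+np.pi)
```

```text
side [[0.915, 0.004, -5.0], [0.901, -0.004, 0.0], [0.891, 0.0, 0.0]]
side [[0.81, -0.008, 20.0], [0.809, -0.016, 25.0], [0.799, -0.004, 15.0]]
t 17.43 eef [0.4783 0.1568 0.0542] head -177.6 F [-1.1  1.4  3.1]
[[  2.7  -0.   -0.5]
 [ -8.9   0.3  -6.1]
 [-21.1   0.5 -10. ]
 [-33.7   0.7 -12.3]
 [-46.5   0.8 -12.7]
 [-56.1   0.8 -11.9]] spin -360.31
```

Tilting well. Continue to about 46° and past.

Request:
{"op": "jog_arm", "data": {"motion": [{"x":-4,"y":0,"z":-3,"spin":0,"fingers":1},{"x":-9,"y":0,"z":-6,"spin":0,"fingers":1},{"x":-15,"y":0,"z":-8,"spin":0,"fingers":1},{"x":-21,"y":0,"z":-10,"spin":0,"fingers":1},{"x":-28,"y":1,"z":-11,"spin":0,"fingers":1},{"x":-34,"y":1,"z":-12,"spin":0,"fingers":1},{"x":-41,"y":1,"z":-12,"spin":0,"fingers":1},{"x":-47,"y":1,"z":-12,"spin":0,"fingers":1}]}}

```text
clock: 18.42
eef_pos: [0.5243, 0.1589, 0.0652]
tool_rot: [-0.021, 1.0, 0.022, -0.002]
ft_force: [1.0, 0.3, 0.1]
grip_width: -0.0002
grasp_force: 0.1
```

Request:
{"op": "jog_arm", "data": {"motion": [{"x":-5,"y":0,"z":0,"spin":0,"fingers":1},{"x":-10,"y":0,"z":0,"spin":0,"fingers":1},{"x":-14,"y":0,"z":0,"spin":0,"fingers":1},{"x":-6,"y":0,"z":-8,"spin":0,"fingers":1},{"x":20,"y":0,"z":-35,"spin":0,"fingers":1},{"x":60,"y":0,"z":-35,"spin":0,"fingers":-1},{"x":75,"y":0,"z":-35,"spin":0,"fingers":-1},{"x":75,"y":0,"z":-35,"spin":0,"fingers":-1}]}}

```text
clock: 19.42
eef_pos: [0.4482, 0.1541, 0.1008]
tool_rot: [-0.021, 1.0, 0.022, -0.002]
ft_force: [-0.1, -0.3, -0.4]
grip_width: 0.0543
grasp_force: 0.0
```

Run:
```python
from h import *
snap('side','s16.png'); fit(Lf,'side','s16.png',(260,250,430,420),S=np.arange(-.02,.061,.004))
lids('t16.png',.066); print(ray('top',[[338,280]],.066))
snap('wrist','w16.png'); im=cv2.imread('pics/w16.png'); h=cv2.cvtColor(im,cv2.COLOR_BGR2HSV); g=(h[...,0]>40)&(h[...,0]<90)&(h[...,1]>80)&(h[...,2]>30); ys,xs=np.nonzero(g); print('green',g.sum(),(xs.mean(),ys.mean(),np.ptp(xs),np.ptp(ys)) if g.sum() else'')
B=[proj('wrist',crate(*Lf,.033,y,z))[0].round().tolist() for z,y in((0,.055),(0,-.055),(.066,-.055),(.066,.055))]; print(B,proj('wrist',crate(*Lf,.033,0,.039)))
togo([crate(*Lf,.033-.03,0,.08)],Lf[1]+np.pi)
```

```text
side [[0.553, 0.008, 80.0], [0.527, 0.004, 85.0], [0.492, 0.0, 90.0]]
blue [325.4 228.5] [ 0.6091 -0.1005] [np.float64(0.1078), np.float64(0.0152)] yaw 0.2494
blue [188.9 229.9] [0.6032 0.1603] [np.float64(0.1107), np.float64(0.0149)] yaw 0.0513
[[ 0.50953518 -0.12581562  0.066     ]]
green 919 (np.float64(313.88139281828074), np.float64(334.519042437432), np.int64(58), np.int64(290))
[[372.0, 312.0], [251.0, 315.0], [239.0, 362.0], [390.0, 357.0]] [[313.49770378 338.27296207]]
t 19.57 eef [0.4501 0.1543 0.1005] head -177.61 F [-0.1  0.6  0.8]
[[-52.5   0.6  20.4]] spin -360.32
```

Green stamp seen at the left crate's base centre, (314,335). Both crates lie on their backs. Next, lower behind the stamped one with half-open fingers.

Run:
```python
from h import *
a=.037; b=[.5327,.1594]
togo([crate(b,a,-.036,0,.06),crate(b,a,-.036,0,.004),crate(b,a,-.011,0,.004),crate(b,a,-.011+.093,0,.004)],a+np.pi)
```

```text
t 19.57 eef [0.4501 0.1543 0.1005] head -177.61 F [-0.1  0.6  0.8]
[[-4.690e+01  1.000e-01  4.040e+01]
 [-4.710e+01 -2.400e+00  9.640e+01]
 [-7.210e+01 -2.500e+00  9.630e+01]
 [-1.651e+02 -2.900e+00  9.600e+01]] spin -359.73
```

Request:
{"op": "jog_arm", "data": {"motion": [{"x":-20,"y":0,"z":10,"spin":0.3,"fingers":0},{"x":-40,"y":0,"z":35,"spin":0.3,"fingers":0},{"x":-45,"y":-1,"z":65,"spin":0.3,"fingers":0},{"x":-45,"y":-2,"z":88,"spin":0.3,"fingers":0},{"x":-45,"y":-2.4,"z":96,"spin":0.3,"fingers":0},{"x":-45,"y":-2.4,"z":96,"spin":0.3,"fingers":0}]}}

```text
clock: 20.32
eef_pos: [0.4934, 0.1576, 0.0036]
tool_rot: [-0.018, 1.0, 0.021, -0.003]
ft_force: [1.3, 0.4, -0.3]
grip_width: 0.0425
grasp_force: 0.0
```

Request:
{"op": "jog_arm", "data": {"motion": [{"x":-8,"y":0,"z":0,"spin":0,"fingers":0},{"x":-16,"y":0,"z":0,"spin":0,"fingers":0},{"x":-24,"y":0,"z":0,"spin":0,"fingers":0},{"x":-32,"y":0,"z":0,"spin":0,"fingers":0},{"x":-40,"y":0,"z":0,"spin":0,"fingers":0}]}}

```text
clock: 20.95
eef_pos: [0.5289, 0.1594, 0.0042]
tool_rot: [-0.019, 1.0, 0.022, -0.007]
ft_force: [-12.7, -0.5, 11.9]
grip_width: 0.0426
grasp_force: 6.4
```

Run:
```python
from h import *
lids('t17.png',.066)
a=.037; b=[.5327,.1594]
togo([crate(b,a,-.011,0,.004),crate(b,a,-.011+.093,0,.004)],a+np.pi)
```

```text
blue [325.5 228.5] [ 0.6091 -0.1005] [np.float64(0.1078), np.float64(0.0152)] yaw 0.2494
blue [196.  226.1] [0.6104 0.1489] [np.float64(0.0913), np.float64(0.0153)] yaw 0.0425
t 21.0 eef [0.5312 0.1593 0.0042] head -177.86 F [-1.5  1.   1.1]
[[  9.5  -0.    0.3]
 [-83.5  -0.   -0.6]] spin -359.98
```

Contact made, but the slanted knuckle presses down on the top edge (12 N down). I'll back off and raise 12 mm so the pads push instead.

Request:
{"op": "jog_arm", "data": {"motion": [{"x":8,"y":0,"z":0,"spin":0,"fingers":0},{"x":12,"y":0,"z":-6,"spin":0,"fingers":0},{"x":12,"y":0,"z":-12,"spin":0,"fingers":0},{"x":4,"y":0,"z":-12,"spin":0,"fingers":0},{"x":-4,"y":0,"z":-12,"spin":0,"fingers":0},{"x":-12,"y":0,"z":-12,"spin":0,"fingers":0},{"x":-20,"y":0,"z":-12,"spin":0,"fingers":0}]}}

```text
clock: 21.88
eef_pos: [0.549, 0.1594, 0.016]
tool_rot: [-0.019, 1.0, 0.022, -0.007]
ft_force: [-12.4, -0.5, 12.5]
grip_width: 0.0426
grasp_force: 6.5
```

Run:
```python
from h import *
lids('t18.png',.066); snap('side','s18.png')
for p in((.5994-.1,.1578),): fit(Lf,'side','s18.png',(240,250,430,420),S=np.arange(0,.081,.004),T=range(70,106,5))
m=blue('t18.png'); ys,xs=np.nonzero(m[190:245,130:240]); print('top blue cols/rows',xs.min()+130,xs.max()+130,ys.min()+190,ys.max()+190)
a=.037; b=[.5327,.1594]; togo([crate(b,a,-.011,0,.016),crate(b,a,-.011+.093,0,.016)],a+np.pi)
```

```text
blue [199.  215.6] [0.6302 0.1503] [np.float64(0.0819), np.float64(0.0154)] yaw 0.0599
blue [325.5 228.5] [ 0.6091 -0.1005] [np.float64(0.1078), np.float64(0.0152)] yaw 0.2494
side [[0.647, 0.04, 75.0], [0.61, 0.036, 80.0], [0.566, 0.032, 85.0]]
top blue cols/rows 174 221 212 220
t 21.98 eef [0.5518 0.1595 0.0159] head -177.88 F [-5.8  0.3  4.9]
[[ 30.1   0.6   0.2]
 [-62.9   0.7  -0.6]] spin -360.0
```

Request:
{"op": "jog_arm", "data": {"motion": [{"x":-7,"y":0,"z":0,"spin":0,"fingers":0},{"x":-14,"y":0,"z":0,"spin":0,"fingers":0},{"x":-21,"y":0,"z":0,"spin":0,"fingers":0},{"x":-28,"y":0,"z":0,"spin":0,"fingers":0},{"x":-35,"y":0,"z":0,"spin":0,"fingers":0},{"x":-42,"y":0,"z":0,"spin":0,"fingers":0},{"x":-48,"y":0,"z":0,"spin":0,"fingers":0}]}}

```text
clock: 22.85
eef_pos: [0.5983, 0.1612, 0.0158]
tool_rot: [-0.018, 1.0, 0.022, -0.006]
ft_force: [-10.9, -0.7, 10.8]
grip_width: 0.043
grasp_force: 5.5
```

Run:
```python
from h import *
lids('t19.png',.066)
m=blue('t19.png'); ys,xs=np.nonzero(m[150:245,130:240]); print('top blue cols/rows',xs.min()+130,xs.max()+130,ys.min()+150,ys.max()+150)
a=.037; b=[.5327,.1594]; togo([crate(b,a,-.011+.093,0,.016)],a+np.pi)
```

```text
blue [202.  190.5] [0.6799 0.1393] [np.float64(0.0136), np.float64(0.0613)] yaw 0.0163
blue [325.5 228.5] [ 0.6091 -0.1005] [np.float64(0.1078), np.float64(0.0152)] yaw 0.2494
top blue cols/rows 132 220 150 195
t 22.9 eef [0.5996 0.1613 0.0158] head -177.88 F [-5.9 -0.5  6. ]
[[-15.    0.6  -0.3]] spin -360.0
```

Request:
{"op": "jog_arm", "data": {"motion": [{"x":-4,"y":0,"z":0,"spin":0,"fingers":0},{"x":-8,"y":0,"z":0,"spin":0,"fingers":0},{"x":-11,"y":0,"z":0,"spin":0,"fingers":0},{"x":-14,"y":0,"z":0,"spin":0,"fingers":0}]}}

```text
clock: 23.4
eef_pos: [0.6122, 0.1618, 0.0157]
tool_rot: [-0.019, 1.0, 0.022, -0.006]
ft_force: [-10.5, -1.0, 10.2]
grip_width: 0.0426
grasp_force: 5.1
```

Request:
{"op": "jog_arm", "data": {"motion": [{"x":-1.5,"y":0,"z":0,"spin":0,"fingers":0},{"x":-3,"y":0,"z":0,"spin":0,"fingers":0}]}}

```text
clock: 23.65
eef_pos: [0.6152, 0.1619, 0.0157]
tool_rot: [-0.018, 1.0, 0.022, -0.006]
ft_force: [-9.7, -0.9, 9.8]
grip_width: 0.0427
grasp_force: 5.1
```

Request:
{"op": "jog_arm", "data": {"motion": [{"x":-1.5,"y":0,"z":0,"spin":0,"fingers":0},{"x":-3,"y":0,"z":0,"spin":0,"fingers":0}]}}

```text
clock: 23.9
eef_pos: [0.6171, 0.1619, 0.0157]
tool_rot: [-0.019, 1.0, 0.022, -0.007]
ft_force: [-14.6, -1.1, 12.7]
grip_width: 0.0426
grasp_force: 7.5
```

Run:
```python
from h import *
lids('t20.png',.066); o=readout.get_obs(); print(o['ft_force'],o['eef_pos'])
m=blue('t20.png'); ys,xs=np.nonzero(m[150:245,150:240]); print('top blue cols/rows',xs.min()+150,xs.max()+150,ys.min()+150,ys.max()+150)
```

```text
blue [201.9 180.6] [0.6994 0.1407] [np.float64(0.0594), np.float64(0.0137)] yaw 0.0173
blue [325.5 228.5] [ 0.6091 -0.1005] [np.float64(0.1078), np.float64(0.0152)] yaw 0.2494
[-12.56381838  -0.23824433  11.90918154] [0.61706791 0.16192701 0.01573512]
top blue cols/rows 186 220 177 185
```

Request:
{"op": "jog_arm", "data": {"motion": [{"x":-1.5,"y":0,"z":0,"spin":0,"fingers":0},{"x":-2.5,"y":0,"z":0,"spin":0,"fingers":0},{"x":-2.5,"y":0,"z":0,"spin":0,"fingers":0}]}}

```text
clock: 24.32
eef_pos: [0.6169, 0.1619, 0.0157]
tool_rot: [-0.019, 1.0, 0.022, -0.009]
ft_force: [-18.9, -0.8, 15.6]
grip_width: 0.0426
grasp_force: 9.6
```

The arm is stalled against the rail. Retreat and verify.

Request:
{"op": "jog_arm", "data": {"motion": [{"x":3,"y":0,"z":0,"spin":0,"fingers":0},{"x":10,"y":0,"z":0,"spin":0,"fingers":0},{"x":35,"y":0,"z":-5,"spin":0,"fingers":0},{"x":70,"y":0,"z":-40,"spin":0,"fingers":0},{"x":120,"y":0,"z":-80,"spin":0,"fingers":0},{"x":175,"y":0,"z":-120,"spin":0,"fingers":0},{"x":230,"y":0,"z":-150,"spin":0,"fingers":0},{"x":270,"y":0,"z":-150,"spin":0,"fingers":0}]}}

```text
clock: 25.32
eef_pos: [0.3556, 0.1461, 0.169]
tool_rot: [-0.018, 1.0, 0.022, 0.0]
ft_force: [0.1, 1.2, 0.3]
grip_width: 0.0424
grasp_force: 0.0
```

Run:
```python
from h import *
lids('t21.png',.066); o=readout.get_obs(); print(o['clock'],o['ft_force'],o['eef_pos'])
# lid/rail boundary: per column last-blue top row & bottom row (subpixel line fits) in the top view
m=blue('t21.png')[150:215,140:250]; cols=[c for c in range(m.shape[1]) if m[:,c].sum()>4]; print('cols',cols[0]+140,cols[-1]+140)
bt=[np.nonzero(m[:,c])[0].max()+150 for c in cols[4:-4]]; tp=[np.nonzero(m[:,c])[0].min()+150 for c in cols[4:-4]]; xs=np.array(cols[4:-4])+140
for n,v in(('bottom',bt),('top',tp)):
    k=np.polyfit(xs,v,1); e=ray('top',[[xs[0],np.polyval(k,xs[0])],[xs[-1],np.polyval(k,xs[-1])]],.066); print(n,e.round(4).tolist(),'yaw',-(e[1,0]-e[0,0])/(e[1,1]-e[0,1]))
a=cv2.imread('pics/top0.png').astype(int);b=cv2.imread('pics/t21.png').astype(int); d=(abs(a-b).max(2)>60).astype(np.uint8)
n,l,s,c=cv2.connectedComponentsWithStats(d); print([s[i].tolist() for i in range(1,n) if s[i,4]>25])
```

```text
blue [188.9 180.9] [0.6983 0.1644] [np.float64(0.1109), np.float64(0.0152)] yaw 0.0435
blue [325.4 228.5] [ 0.6092 -0.1005] [np.float64(0.1078), np.float64(0.0152)] yaw 0.2481
25.375 [-7.57111565 -1.86323392 -1.30363985] [0.34859018 0.14468422 0.1676354 ]
cols 160 218
bottom [[0.6887, 0.212, 0.066], [0.6931, 0.1166, 0.066]] yaw 0.04604086831759054
top [[0.7033, 0.2124, 0.066], [0.7072, 0.1169, 0.066]] yaw 0.040996904286522
[[152, 176, 71, 45, 1182], [173, 193, 31, 17, 89], [176, 195, 25, 12, 222], [293, 219, 62, 32, 757], [315, 238, 32, 21, 244], [307, 258, 63, 46, 1997], [158, 266, 66, 37, 2243], [58, 322, 73, 112, 2442], [173, 368, 7, 11, 60], [187, 369, 6, 12, 62], [195, 371, 20, 15, 143], [146, 376, 34, 50, 870], [184, 388, 7, 12, 54], [127, 396, 10, 32, 144], [305, 401, 10, 8, 34], [291, 401, 166, 23, 2086], [425, 404, 27, 6, 96], [112, 425, 17, 55, 324], [121, 424, 19, 56, 416], [137, 425, 28, 43, 760], [55, 427, 62, 53, 2210], [32, 433, 21, 47, 433], [169, 442, 13, 16, 35], [564, 452, 58, 28, 938], [191, 461, 94, 19, 1680]]
```

Request:
{"op": "jog_arm", "data": {"motion": [{"x":0,"y":0,"z":0,"spin":0,"fingers":0},{"x":0,"y":0,"z":0,"spin":0,"fingers":0},{"x":0,"y":0,"z":0,"spin":0,"fingers":0}]}}

```text
clock: 25.75
eef_pos: [0.3559, 0.1457, 0.1663]
tool_rot: [-0.018, 1.0, 0.021, -0.003]
ft_force: [0.1, 0.2, -0.9]
grip_width: 0.0422
grasp_force: 0.0
```

```bash
python3 -c "
from workcell import bot; print(bot.job_done())"
```

```text
the job is handed in; nothing more can be done
None
```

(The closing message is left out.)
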